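# Clamp the chipped knife and look at the chip through the loupe

## Task

The knife in the guided sharpener is still loosely clamped: take the stubby driver from the wooden block, turn the slotted clamp screw clockwise to its stop with it, and stand the driver back in its hole. Then pick up the reading loupe and hold it level and still over the chip in the cutting edge, with the lens at its focal height, which is the height of the broad groove on the guide post. Finish while still holding it there; nothing but the driver may turn the screw, nothing may touch the knife, and leave the glass container, the stone on its rod and the pumpkin where they are.

Things in the scene. Friction and masses are not known exactly. Their poses are not given: they have to be found in the camera images.
- sharpener: Guided knife sharpener, fixed. Origin under its base at counter level, x from the cutting edge towards the guide post, z up. Base plate x -90 to 155, y +-50, 14 mm high; clamp of two flat jaws, x -54 to 30, y +-25, top at z = 82 mm; guide post 12 mm thick at x = 125, 239 mm high, with guide block and tube (x 93 to 137, y -11 to 30 mm) at z = 197 to 219.
- clamp_screw (a joint): Turn of the clamp screw, rad: grows as the screw turns clockwise seen from above, starts between 0 and 0.35 (loose), hard stop (tight) at 1.0. Stiff: it takes about 0.12 N m to turn and stays where it is left.
- screw_slot (a point): Centre of the floor of the slot in the clamp screw's round steel head (24 mm across, 10 mm high, upright axis, on top of the upper jaw). The slot runs right across the head along this point's x axis, is 5.5 mm wide and 6 mm deep, so the head's top is 6 mm above this point. It turns with the screw.
- knife: Santoku knife lying flat, fixed, spine gripped in the jaws. Blade 165 x 45 x 2.2 mm; origin on the underside of the spine, blade along y (tip at y = -89 mm, heel at +75), cutting edge at x = -45 mm; dark wooden handle 26 mm wide, 19 thick, y = +84 to +194 mm. Blade top 72 mm, handle top 81 mm above the counter.
- chip (a point): The chip: a rounded notch 9 mm wide and 4 mm deep in the cutting edge, 45 mm from the origin of the knife towards the tip. Point in the middle of the notch, half the blade's thickness.
- focus_mark (a point): Centre of the broad dark groove, 5 mm high, on the guide post: its height is the loupe's focal height, 55 mm above the cutting edge (about 126 mm above the counter). The other rings on the post are thin.
- tool_block: Pale wooden block 75 x 75 x 50 mm, fixed to the counter, with one upright hole of 24.5 mm diameter right through its middle. Origin under its centre.
- rest (a point): Centre of the mouth of that hole, at the top of the tool_block, 50 mm above the counter.
- driver: Stubby screwdriver, 100 mm long, 0.11 kg, standing blade down in the block's hole, its handle's shoulder on the block. Origin at the middle of the blade's tip, z up the shank. Blade 18 mm wide along x, 2.5 thick along y, z 0 to 16; shank 10 mm thick to z = 45; black handle z 45 to 100 mm, 30 along x by 24 along y: its broad faces are parallel to the blade.
- driver_tip (a point): Middle of the tip of the driver's blade. With the driver at home in its hole it is 45 mm below point rest.
- loupe: Reading loupe lying flat on the counter, 0.11 kg. Origin on the underside of its black handle at the grip point, x towards the lens, z up. Handle 102 mm long (x -65 to +37), 18 wide (y), 16 thick; lens in a steel ring of 60 mm outside diameter, 10 thick, centre at x = +80 mm. Centre of mass about 30 mm from the origin towards the lens.
- loupe_lens (a point): Optical centre of the loupe's lens, 80 mm from the loupe's origin and 5 mm above its underside; z is the lens axis.
- container: Bystander: glass food container with white lid, 142 x 108 mm, 69 mm high, 0.6 kg; origin under its centre.
- stone_rod: Bystander: grey sharpening stone 150 x 27 mm, in an aluminium holder on a steel rod 260 mm long (x -75 to +185 mm, with a black knob at x = -105 to -75 mm), 31 mm high; origin under the stone's centre.
- pumpkin: Bystander: teal ornamental pumpkin, 87 mm across, 74 mm high; origin under its centre.
There are look-alikes about, which are no part of the job. Leave any blue, green or purple look-alike of the loupe alone.

How it is judged:
By the outcome, as a careful person would: the job done as asked, in the order asked, and still so for the second after the job is handed in, while the arm keeps its last pose, push and grip.
It also fails if it takes over 67 s, if anything falls off the work surface, if the arm or the gripper's body presses on something with over 40 N, if the wrist force passes 120 N, or if a joint passes its speed limit or range.

## Robot

A 6-joint arm with a two-finger parallel gripper is mounted at the origin on the work surface. World frame = base frame: x ahead of the robot, y to its left, z up, the work surface at z = 0. Lengths are in m, angles in rad, forces in N, time in s.
With the tool pointing down it reaches from about 0.35 to 0.95 m from the base axis. Payload 17.4 kg.
Tool frame: the origin (TCP) lies midway between the tips of the shut fingers; the grasp point (between the pads) lies 19 mm behind it; z points along the fingers, y is the line along which they close (so a half turn about z gives the same grasp; the last joint's range is limited). The gripper opens to 93 mm and grips with 3 to 60 N. Pads are 15 mm wide; open, the fingers measure 128 mm over their backs; the gripper's body (75 mm by 188 mm) begins 65 mm behind the grasp point.
Start: joints at [1.288, 0.116, 1.442, -0, 1.584, -0.038], TCP at [0.164, 0.655, 0.219] pointing down, gripper open.
Joint ranges: [-2.83, 2.83], [-0.83, 2.19], [0.07, 2.5], [-1.14, 4.28], [0.01, 3], [-2.97, 2.97]. Speed limits (rad/s): [1.89, 1.89, 2.22, 3.14, 3.14, 3.14].

## Interface

Orientations are given as a rotation vector (axis times angle).
In Python, from workcell import monitor, eyes, bot gives the robot as it stands. The module is installed in compiled form; this text tells all that it offers.
- The arm moves only by the shell command python3 -m jog 'ROWS' [FORCE]. ROWS is JSON, one flat list of numbers, 5 for each row, row after row: the opening, from -1 (shut) to 1 (fully open), then the shift along the tool's x, y, z in cm, then the turn about the tool's z in rad. A call has 1 to 8 rows; each row is the pose to reach, as a shift and turn from the pose commanded when the call began, along the tool's axes at that moment; what a row does not reach only later rows make up. A row lasts 1/8 s, in which the tool goes at most 62.5 mm and 10.7 degrees, less where a joint would pass 70% of its speed; a pose out of reach is approached as far as the arm can. A call with a gripper value outside its range is refused whole. The fingers move at their own pace and stop on an object; FORCE is the grip in N (left out, the last holds). Time passes only in rows, so rows that repeat a pose let the fingers close. It gives the time, the measured TCP pose, the force, the opening and the grip force at its end, in the units of the state.
- monitor.read_state(): the state, without advancing time (a new reading comes with each control period).
- eyes.grab_frame(name): name is "side" or "top"; returns a dict with "pixels" (480x640x3 uint8, blue, green, red), "z_map" (480x640 float32, m along the optical axis (not along the pixel's ray), 0 where there is no reading), "K" (3x3 intrinsics, pixels), "R" (3x3) and "t" (3): a world point X has camera coordinates R X + t. Camera axes: x right, y down, z forward; pixel columns grow to the right and rows downward; lengths in m; the calibration is good to about 2 mm. A picture is of the moment at which its call begins.
- bot.hand_in(): hands the job in; it is judged then, once.
Trained networks look in a picture, given as the dict that the camera call returned (one of the last four; its "shot" number tells which), for a name from the list of things; names that differ only in an ending like _2 or _b are one class to them, and where a whole thing is asked for, a point or a joint stands for the part that bears it (a point fixed in the world has none). Each returns a list of dicts, best first, with "confidence" (0 to 1); they miss things now and then, are a little off and sometimes report something else, mostly with a low value. They report only what shows in the picture. A call takes as long as a camera call. They do not tell look-alikes from the thing itself.
- eyes.search_frame(name, picture): "location" ([x, y, z] in m, in world coordinates, good to about 4 mm: the middle of the surface that is visible of it).
The state is a dict: "time": time; "joint_positions": joint angles; "qd": joint speeds; "joint_torque": joint torques, N m; "ee_pos": TCP position; "ee_rot": TCP orientation; "contact_force": force on the tool from outside, world axes, zero at the start; "torque": the same for the moment, N m; "gripper_width": finger opening in m; "gripper_force": force on a finger pad.
Only numpy, scipy, OpenCV 4.12 (cv2) and the standard library are available. Lean on these libraries where they do the work, as an engineer would, in place of code of your own. Each camera call takes 0.05 s, during which the arm holds its last target. There are 200 camera calls.

## Working session

There is one attempt and no reset: what is moved stays moved. The work goes in short steps, Python scripts to look and compute and a shell command to move; the robot and the scene stay as the last step left them, time stands still between calls to the robot, and variables do not carry over. Pictures are saved under pics/ and viewed, at most 10 in all, crops included, and the job is handed in when it is done.

```bash
mkdir -p pics; cat > h.py <<'E'
import numpy as np, cv2
from scipy.spatial.transform import Rotation as Ro
from workcell import monitor, eyes, bot
def px(f,X):
    c=f["R"]@np.array(X)+f["t"]; u=f["K"]@c; return u[:2]/u[2]
def cloud(f):
    z=f["z_map"]; v,u=np.indices(z.shape); K=f["K"]
    c=np.stack([(u-K[0,2])/K[0,0]*z,(v-K[1,2])/K[1,1]*z,z],-1)
    P=(c-f["t"])@f["R"]; P[z==0]=np.nan; return P
E
python3 - <<'E'
from h import *
s=monitor.read_state();print({k:np.round(v,3).tolist() for k,v in s.items()})
for n in("top","side"):
    f=eyes.grab_frame(n);cv2.imwrite(f"pics/{n}0.png",f["pixels"])
    print(n,(-f["R"].T@f["t"]).round(3),f["R"].round(2).tolist(),f["K"][0,0])
    for o in["sharpener","clamp_screw","knife","tool_block","driver","loupe","container","stone_rod","pumpkin"]:
        for d in eyes.search_frame(o,f): print(o,round(d["confidence"],2),np.round(d["location"],3),px(f,d["location"]).round())
E
```

```text
{'time': 0.0, 'joint_positions': [1.288, 0.116, 1.442, -0.0, 1.584, -0.038], 'qd': [-0.002, 0.001, -0.0, -0.001, 0.001, 0.0], 'joint_torque': [-0.0, -72.126, -62.261, 0.078, 0.024, -0.0], 'ee_pos': [0.164, 0.655, 0.218], 'ee_rot': [-0.384, -3.118, 0.002], 'contact_force': [-0.293, 0.628, -0.667], 'torque': [-0.019, -0.057, -0.011], 'gripper_force': 0.0, 'gripper_width': 0.093}
top [ 0.318 -0.093  1.287] [[-0.02, -1.0, -0.03], [-0.99, 0.02, -0.17], [0.17, 0.03, -0.99]] 464.4126531248278
sharpener 0.75 [0.684 0.028 0.014] [274. 186.]
clamp_screw 0.73 [0.685 0.027 0.012] [275. 186.]
clamp_screw 0.54 [0.614 0.014 0.094] [277. 203.]
knife 0.68 [0.56  0.036 0.073] [270. 225.]
tool_block 0.78 [0.45  0.367 0.048] [149. 269.]
driver 0.68 [0.454 0.374 0.1  ] [139. 266.]
loupe 0.87 [ 0.245 -0.293  0.009] [396. 342.]
loupe 0.7 [ 0.409 -0.231  0.002] [369. 281.]
loupe 0.62 [ 0.504 -0.36   0.009] [415. 246.]
loupe 0.62 [ 0.394 -0.533  0.01 ] [482. 284.]
container 0.57 [0.702 0.344 0.07 ] [158. 177.]
stone_rod 0.69 [ 0.735 -0.311  0.027] [394. 164.]
pumpkin 0.8 [ 0.605 -0.552  0.048] [487. 205.]
side [0.305 0.796 0.618] [[-0.98, -0.22, -0.01], [-0.1, 0.49, -0.87], [0.19, -0.85, -0.5]] 476.3008357886714
sharpener 0.73 [0.672 0.049 0.017] [219. 296.]
knife 0.88 [0.561 0.069 0.072] [266. 286.]
tool_block 0.73 [0.443 0.404 0.052] [276. 451.]
driver 0.95 [0.453 0.394 0.091] [270. 425.]
loupe 0.93 [ 0.485 -0.352  0.007] [339. 222.]
loupe 0.9 [ 0.403 -0.517  0.007] [375. 199.]
loupe 0.73 [0.452 0.389 0.094] [272. 420.]
loupe 0.7 [ 0.407 -0.221  0.01 ] [361. 248.]
loupe 0.7 [ 0.242 -0.287  0.006] [429. 243.]
container 0.71 [0.696 0.382 0.066] [115. 400.]
stone_rod 0.7 [ 0.733 -0.298  0.018] [246. 218.]
pumpkin 0.65 [ 0.607 -0.53   0.038] [310. 182.]
```

View pics/top0.png

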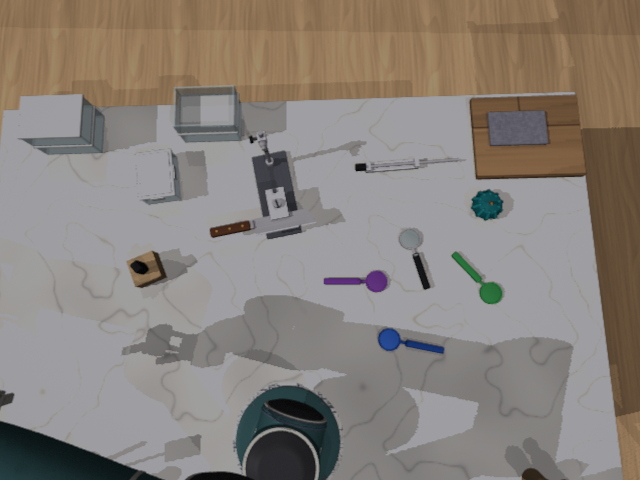

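View pics/side0.png

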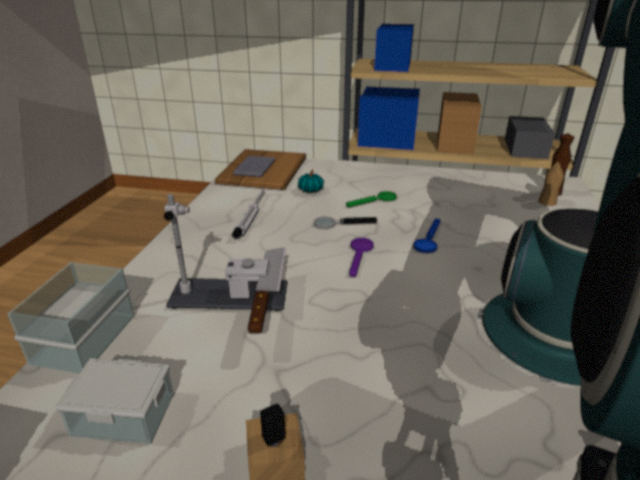

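```bash
python3 - <<'E'
from h import *
f=eyes.grab_frame("top");I=f["pixels"];g=eyes.grab_frame("side");J=g["pixels"]
def c(I,u,v,r,s=400,h=300): return cv2.resize(I[v-int(r*h/s):v+int(r*h/s),u-r:u+r],(s,h),interpolation=cv2.INTER_CUBIC)
cv2.imwrite("pics/crops.png",np.vstack([np.hstack([c(I,143,268,28),c(I,279,203,28)]),np.hstack([c(I,415,260,50),c(J,250,270,40)])]))
P=cloud(f)
def rect(m,pts=True):
    q=P[m][:,:2].astype(np.float32)*1000; r=cv2.minAreaRect(q); return len(q),np.median(P[m],0).round(4),q.mean(0).round(1),np.round(r[0],1),np.round(r[1],1),round(r[2],1)
d=np.hypot(P[...,0]-.454,P[...,1]-.372)
print("handle",rect((d<.04)&(P[...,2]>.08)))
print("block",rect((d<.07)&(P[...,2]>.04)&(P[...,2]<.06)))
d=np.hypot(P[...,0]-.614,P[...,1]-.014)
print("screwhead",rect((d<.03)&(P[...,2]>.087)))
print("jaw",rect((d<.1)&(P[...,2]>.077)&(P[...,2]<.086)))
print("base",rect((d<.25)&(P[...,2]>.009)&(P[...,2]<.018)))
hsv=cv2.cvtColor(I,cv2.COLOR_BGR2GRAY)
d=np.hypot(P[...,0]-.48,P[...,1]+.36)
m=(d<.1)&(P[...,2]>.004); print("loupe",rect(m)); 
m2=(d<.1)&(hsv<50);print("lhandle",rect(m2))
E
```

```text
handle (139, array([0.4527, 0.3763, 0.1034]), array([452.6, 376.6], dtype=float32), array([453. , 379.1]), array([29.6, 24.3]), 41.4)
block (637, array([0.4477, 0.371 , 0.0505]), array([451.9, 374.9], dtype=float32), array([453.9, 380.1]), array([76.4, 77.4]), 22.0)
screwhead (65, array([0.617 , 0.0141, 0.0914]), array([616.5,  13.5], dtype=float32), array([614.9,  12. ]), array([34.6, 41.2]), 85.7)
jaw (559, array([0.6052, 0.0179, 0.082 ]), array([607.6,  22.1], dtype=float32), array([582.3,  23.3]), array([134.3, 143.1]), 40.9)
base (1649, array([0.6978, 0.0237, 0.0145]), array([678.5,  22.4], dtype=float32), array([617.1, -24.1]), array([384.6, 419. ]), 88.8)
loupe (980, array([ 0.4889, -0.3585,  0.0081]), array([ 483.3, -357.8], dtype=float32), array([ 478.4, -358.8]), array([197. , 192.7]), 30.6)
lhandle (200, array([ 0.4306, -0.3705,  0.0158]), array([ 430.9, -370.6], dtype=float32), array([ 432.5, -371.2]), array([92.9, 16.2]), 15.9)
```

View pics/crops.png

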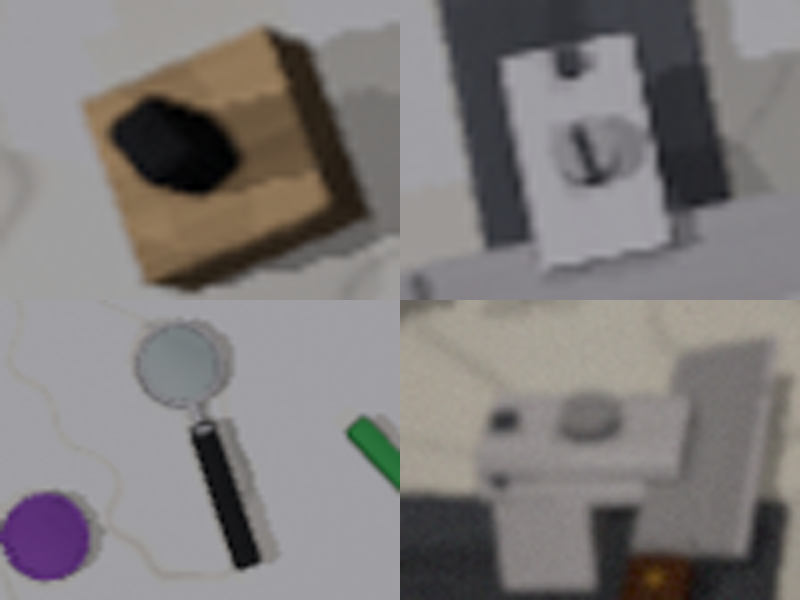

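```bash
python3 - <<'E'
from h import *
F=[eyes.grab_frame("top") for _ in range(6)];f=F[-1]
for o in["chip","screw_slot","focus_mark","rest","loupe_lens","driver_tip"]:
    for d in eyes.search_frame(o,f)[:3]: print(o,round(d["confidence"],2),np.round(d["location"],3),px(f,d["location"]).round())
I=np.mean([g["pixels"].astype(float) for g in F],0)
Z=np.array([g["z_map"] for g in F]);Z[Z==0]=np.nan;f["z_map"]=np.nan_to_num(np.nanmedian(Z,0)).astype(float)
np.savez("top.npz",I=I,z=f["z_map"],K=f["K"],R=f["R"],t=f["t"])
P=cloud(f);g=I.mean(-1)
def rect(n,m):
    q=P[m][:,:2].astype(np.float32)*1000
    mm=np.zeros(m.shape,np.uint8);mm[m]=1
    r=cv2.minAreaRect(q);w,V=np.linalg.eigh(np.cov(q.T));v=V[:,1]
    print(n,len(q),"z",np.median(P[m][:,2]).round(4),"mean",q.mean(0).round(1),"rect",np.round(r[0],1),np.round(r[1],1),round(r[2],1),"pca",np.degrees(np.arctan2(v[1],v[0])).round(1),np.sqrt(w*12).round(1))
def big(m):
    n,l,s,_=cv2.connectedComponentsWithStats(m.astype(np.uint8),connectivity=4);return l==1+np.argmax(s[1:,4])
X,Y,H=P[...,0],P[...,1],P[...,2]
d=np.hypot(X-.454,Y-.376)
rect("handletop",big((d<.04)&(H>.099)))
rect("blocktop",big((d<.07)&(H>.045)&(H<.056)))
d=np.hypot(X-.614,Y-.014)
rect("head",big((d<.03)&(H>.088)))
rect("jaw",big((X>.55)&(d<.09)&(H>.0785)&(H<.088)&(g>120)))
rect("base",big((X>.5)&(d<.25)&(H>.009)&(H<.02)&(g<110)))
rect("blade",big((d<.2)&(H>.066)&(H<.077)&(g>90)))
rect("post",(X>.68)&(X<.85)&(abs(Y-.04)<.06)&(H>.1))
d=np.hypot(X-.48,Y+.36)
lm=(d<.1)&(g<50);rect("lhandle",big(lm))
sat=I.max(-1)-I.min(-1)
rect("loupe",big((d<.1)&(H>.005)&(Y<-.3)&(sat<40)))
np.set_printoptions(linewidth=220)
print(g[194:212,268:290].astype(int))
E
```

```text
chip 0.32 [0.681 0.027 0.01 ] [275. 187.]
screw_slot 0.44 [0.618 0.019 0.092] [275. 202.]
focus_mark 0.74 [0.68  0.029 0.012] [274. 187.]
rest 0.84 [0.444 0.365 0.051] [149. 272.]
loupe_lens 0.72 [ 0.41  -0.239  0.015] [373. 281.]
loupe_lens 0.6 [ 0.244 -0.293  0.009] [396. 343.]
loupe_lens 0.57 [ 0.504 -0.359  0.012] [415. 246.]
driver_tip 0.59 [0.449 0.372 0.1  ] [140. 268.]
handletop 102 z 0.1052 mean [453.4 378.8] rect [453.4 379.7] [28.5 23.2] 43.1 pca -143.1 [23.3 28.7]
blocktop 605 z 0.0507 mean [452.2 375.9] rect [453.7 380.5] [75.4 76.4] 22.3 pca 157.9 [78.4 85.6]
head 27 z 0.0927 mean [613.6  20.7] rect [614.1  21.3] [22.7  9.5] 15.4 pca -164.1 [ 9.3 23.3]
jaw 452 z 0.0827 mean [616.1  15.4] rect [617.8  15.7] [84.2 49. ] 10.4 pca -170.3 [53.  86.7]
base 1553 z 0.0146 mean [704.6  29.5] rect [692.9  28.7] [180.5  99.8] 10.4 pca -165.8 [111.9 165.4]
blade 874 z 0.0729 mean [567.5  -0.9] rect [570.4  -3.8] [ 45.4 163.2] 10.4 pca 99.7 [ 42.8 163.7]
post 224 z 0.2166 mean [744.   41.8] rect [740.4  47.1] [42.1 40.8] 10.9 pca 59.1 [31.3 39.8]
lhandle 201 z 0.0161 mean [ 430.7 -3
[... 1107 characters left out ...]
4 125  91  53 102 134 115 102 123 121 121 141 131  41  39  39]
 [137 159 160 160 150 134 134 132 110  59  77 104  95 101 124 121 136 156 132  50  39  39]
 [128 159 160 160 158 138 112 127 118  75  53  65  88 114 124 137 155 159 139  78  39  39]
 [120 158 160 160 160 152 126 107  93  52  52  83 123 148 153 156 159 159 153 116  37  39]
 [118 158 160 160 160 156 145 140 139 135 141 145 149 158 160 160 159 159 159 130  50  48]
 [108 150 160 160 160 159 153 148 149 152 158 159 158 160 160 160 159 159 160 132  53  51]
 [ 91 138 159 160 160 160 158 156 157 158 160 160 160 160 160 160 159 159 160 134  62  57]
 [ 77 130 159 160 160 160 160 159 159 160 159 159 160 160 160 160 159 159 159 139  85  70]]
```

```bash
cat >> h.py <<'E'
def go(x,y,z,yaw=None):
    s=monitor.read_state();R=Ro.from_rotvec(s["ee_rot"]).as_matrix()
    d=R.T@(np.array([x,y,z])-s["ee_pos"])*100
    y0=np.degrees(np.arctan2(R[1,0],R[0,0])); t=0 if yaw is None else -np.radians((yaw-y0+180)%360-180)
    print("t",round(s["time"],2),"tcp",s["ee_pos"].round(4) if hasattr(s["ee_pos"],'round') else np.round(s["ee_pos"],4),"yaw",round(y0,2),"tiltz",R[:,2].round(4),"F",np.round(s["contact_force"],1),"T",np.round(s["torque"],2),"w",round(s["gripper_width"],4),"gf",np.round(s["gripper_force"],1),"q",np.round(s["joint_positions"],2))
    print("ROW shift",d.round(2),"turn",round(t,3))
def ray(f,u,v,z):
    r=f["R"].T@np.linalg.inv(f["K"])@np.array([u,v,1.]); c=-f["R"].T@f["t"]; return c+r*(z-c[2])/r[2]
E
python3 - <<'E'
from h import *
f=dict(np.load("top.npz"))
print("head",ray(f,276.2,202.7,.092).round(4))
a=ray(f,275.5,200,.092);b=ray(f,277.2,205,.092);print("slot",np.degrees(np.arctan2(*(a-b)[[1,0]])))
go(.4535,.380,.19,220)
E
```

```text
head [0.6152 0.0163 0.092 ]
slot 17.839834461708428
t 1.7 tcp [0.1636 0.6549 0.2187] yaw 165.97 tiltz [ 0.  0. -1.] F [-0.2 -1.  -0. ] T [ 0.04 -0.01 -0.03] w 0.0931 gf 0.0 q [ 1.29  0.12  1.44 -0.    1.58 -0.04]
ROW shift [-34.79 -19.64   2.87] turn -0.943
```

```bash
python3 -m jog '[1,-34.79,-19.64,2.87,-0.943, 1,-34.79,-19.64,2.87,-0.943, 1,-34.79,-19.64,2.87,-0.943, 1,-34.79,-19.64,2.87,-0.943, 1,-34.79,-19.64,2.87,-0.943, 1,-34.79,-19.64,2.87,-0.943, 1,-34.79,-19.64,2.87,-0.943, 1,-34.79,-19.64,2.87,-0.943]'; python3 - <<'E'
from h import *
go(.4535,.380,.066,220)
f=eyes.grab_frame("side");I=f["pixels"];cv2.imwrite("pics/s1.png",cv2.resize(I[300:480,170:410],(800,600),interpolation=cv2.INTER_CUBIC))
E
```

```text
time: 2.7
ee_pos: [0.4549, 0.3783, 0.1897]
ee_rot: [1.07, -2.954, 0.0]
contact_force: [-0.2, 0.5, -0.5]
gripper_width: 0.0932
gripper_force: 0.0
t 2.7 tcp [0.4549 0.3783 0.1897] yaw -140.17 tiltz [-1.e-04 -3.e-04 -1.e+00] F [-0.2  0.5 -0.5] T [0.08 0.01 0.04] w 0.0932 gf 0.0 q [ 0.65 -0.06  1.66 -0.    1.53 -1.62]
ROW shift [ 0.    0.22 12.37] turn -0.003
```

View pics/s1.png

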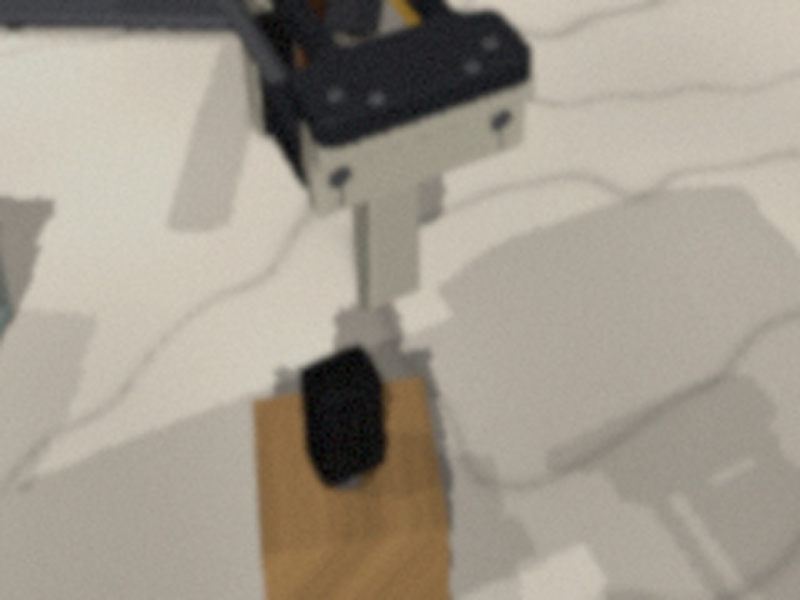

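```bash
python3 -m jog '[1,0,0.22,6,0, 1,0,0.22,11,0, 1,0,0.22,12.4,0, 1,0,0.22,12.4,0, -1,0,0.22,12.4,0, -1,0,0.22,12.4,0, -1,0,0.22,12.4,0, -1,0,0.22,12.4,0]' 40;  python3 -m jog '[-1,0,0,0,0,-1,0,0,0,0]' 50; python3 - <<'E'
from h import *
go(.4535,.380,.15,220)
f=eyes.grab_frame("top")
P=cloud(f);m=(np.hypot(P[...,0]-.45,P[...,1]-.38)<.03)&(f["pixels"].max(-1)<40);print(m.sum(),P[m].max(0) if m.any() else 0)
E
```

```text
time: 3.75
ee_pos: [0.4522, 0.3817, 0.0663]
ee_rot: [-1.074, 2.952, 0.0]
contact_force: [-0.8, 0.1, 0.0]
gripper_width: 0.0572
gripper_force: 0.0
time: 4.0
ee_pos: [0.4521, 0.3817, 0.0659]
ee_rot: [1.075, -2.952, 0.0]
contact_force: [0.2, 0.1, 0.0]
gripper_width: 0.0377
gripper_force: 0.0
t 4.0 tcp [0.4521 0.3817 0.0659] yaw -140.0 tiltz [-1.e-04 -1.e-04 -1.e+00] F [0.2 0.1 0. ] T [ 0.03  0.03 -0.  ] w 0.0377 gf 0.0 q [ 0.66  0.02  1.8  -0.    1.33 -1.61]
ROW shift [ 0.   -0.22 -8.41] turn 0.0
15 [0.45435219 0.36973112 0.0859965 ]
```

```bash
python3 -m jog '[-1,0,-0.2,0,0,-1,0,-0.2,0,0,-1,0,-0.2,0,0,-1,0,-0.2,0,0,-1,0,-0.2,0,0]' 50; python3 - <<'E'
from h import *
go(.4535,.380,.17,220)
E
```

```text
time: 4.68
ee_pos: [0.4534, 0.3802, 0.0659]
ee_rot: [1.075, -2.952, 0.0]
contact_force: [0.4, -0.6, -0.6]
gripper_width: 0.0235
gripper_force: 50.0
t 4.67 tcp [0.4534 0.3802 0.0659] yaw -140.0 tiltz [-0. -0. -1.] F [ 0.4 -0.6 -0.6] T [ 0.01 -0.02  0.02] w 0.0235 gf 50.0 q [ 0.65  0.02  1.8  -0.    1.33 -1.61]
ROW shift [  0.    -0.02 -10.41] turn 0.0
```

```bash
python3 -m jog '[-1,0,0,-6,0,-1,0,0,-12,0,-1,0,0,-12,0,-1,0,0,-12,0]'; python3 - <<'E'
from h import *
go(.6152,.0158,.186,198.5)
E
```

```text
time: 5.18
ee_pos: [0.4532, 0.3801, 0.1852]
ee_rot: [1.074, -2.952, 0.0]
contact_force: [-0.6, -0.2, -2.0]
gripper_width: 0.0237
gripper_force: 50.0
t 5.17 tcp [0.4532 0.3801 0.1852] yaw -139.99 tiltz [-5.e-04 -3.e-04 -1.e+00] F [-0.6 -0.2 -2. ] T [0.06 0.04 0.01] w 0.0237 gf 50.0 q [ 0.65 -0.05  1.67  0.    1.53 -1.61]
ROW shift [ 11.01 -38.32  -0.08] turn 0.375
```

```bash
python3 -m jog '[-1,11.01,-38.32,-0.08,0.375,-1,11.01,-38.32,-0.08,0.375,-1,11.01,-38.32,-0.08,0.375,-1,11.01,-38.32,-0.08,0.375,-1,11.01,-38.32,-0.08,0.375,-1,11.01,-38.32,-0.08,0.375,-1,11.01,-38.32,-0.08,0.375,-1,11.01,-38.32,-0.08,0.375]';python3 -m jog '[-1,0,0,1.3,0,-1,0,0,1.3,0,-1,0,0,1.3,0]'; python3 - <<'E'
from h import *
go(.6152,.0158,.16,198.5)
f=eyes.grab_frame("side");I=f["pixels"]
print(px(f,[.6152,.0158,.092]),px(f,[.6152,.0158,.1125]))
u,v=px(f,[.6152,.0158,.1]).astype(int);print(u,v)
cv2.imwrite("pics/s2.png",cv2.resize(I[v-40:v+35,u-50:u+50],(800,600),interpolation=cv2.INTER_CUBIC))
E
```

```text
time: 6.18
ee_pos: [0.6152, 0.0149, 0.1849]
ee_rot: [0.502, -3.099, -0.001]
contact_force: [-0.6, 0.1, -1.0]
gripper_width: 0.0236
gripper_force: 50.0
time: 6.55
ee_pos: [0.6151, 0.0168, 0.1736]
ee_rot: [0.507, -3.1, -0.0]
contact_force: [0.1, 0.0, -0.5]
gripper_width: 0.0237
gripper_force: 50.0
t 6.55 tcp [0.6151 0.0168 0.1736] yaw -161.41 tiltz [-2.e-04  1.e-04 -1.e+00] F [ 0.1  0.  -0.5] T [ 0.06  0.04 -0.04] w 0.0237 gf 50.0 q [-0.01  0.    1.63  0.    1.51 -1.91]
ROW shift [ 0.02 -0.09  1.36] turn 0.002
[247.56992308 260.42243723] [246.84958057 251.93022529]
247 257
```

View pics/s2.png

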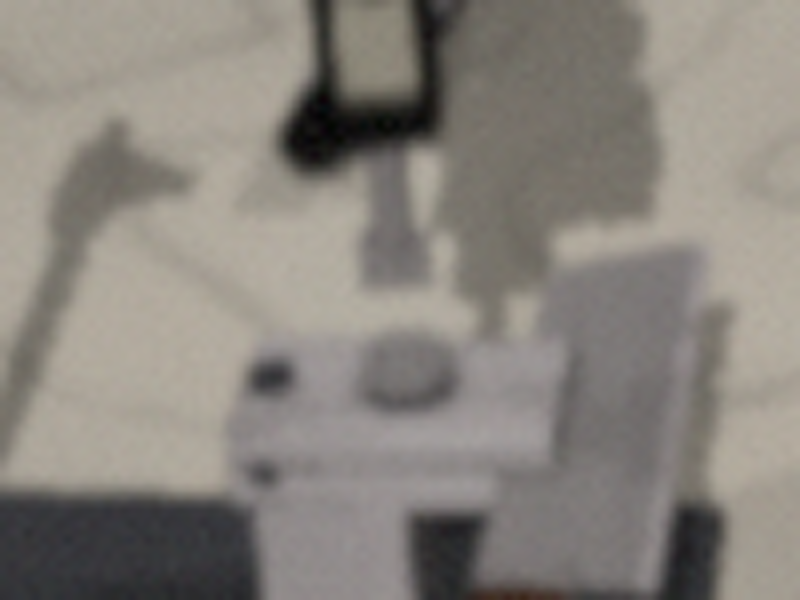

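```bash
python3 -m jog '[-1,0.13,-0.07,1.2,0,-1,0.13,-0.07,1.8,0,-1,0.13,-0.07,1.9,0,-1,0.13,-0.07,1.9,0]'; python3 -m jog '[-1,0,0,0.1,0,-1,0,0,0.15,0,-1,0,0,0.2,0,-1,0,0,0.2,0]';  python3 - <<'E'
from h import *
go(.6142,.0158,.147,198.5)
E
```

```text
time: 7.1
ee_pos: [0.6145, 0.0147, 0.1548]
ee_rot: [-0.505, 3.101, 0.0]
contact_force: [-0.2, 0.4, -1.2]
gripper_width: 0.0235
gripper_force: 50.0
time: 7.6
ee_pos: [0.6144, 0.0148, 0.1527]
ee_rot: [0.505, -3.101, 0.0]
contact_force: [-0.1, -0.4, -0.2]
gripper_width: 0.0236
gripper_force: 50.0
t 7.6 tcp [0.6144 0.0148 0.1527] yaw -161.48 tiltz [-0. -0. -1.] F [-0.1 -0.4 -0.2] T [ 0.05 -0.02 -0.07] w 0.0236 gf 50.0 q [-0.02  0.01  1.66 -0.    1.47 -1.91]
ROW shift [-0.01  0.1   0.57] turn 0.0
```

```bash
python3 -m jog '[-1,0,0.08,0,0,-1,0,0.08,0.05,0,-1,0,0.08,0.1,0,-1,0,0.08,0.15,0,-1,0,0.08,0.15,0]';  python3 - <<'E'
from h import *
go(.6142,.0158,.147,198.5)
E
```

```text
time: 8.22
ee_pos: [0.6141, 0.0155, 0.1512]
ee_rot: [0.505, -3.101, -0.0]
contact_force: [-0.1, 1.2, -0.7]
gripper_width: 0.0237
gripper_force: 50.0
t 8.22 tcp [0.6141 0.0155 0.1512] yaw -161.48 tiltz [-1.e-04 -0.e+00 -1.e+00] F [-0.1  1.2 -0.7] T [ 0.04  0.02 -0.04] w 0.0237 gf 50.0 q [-0.02  0.01  1.66 -0.    1.47 -1.91]
ROW shift [-0.02  0.02  0.42] turn 0.0
```

```bash
python3 -m jog '[-1,0,0,0.08,0,-1,0,0,0.15,0,-1,0,0,0.2,0,-1,0,0,0.2,0]';python3 -m jog '[-1,0,0,0.08,0,-1,0,0,0.15,0,-1,0,0,0.15,0]';  python3 - <<'E'
from h import *
go(.6142,.0158,.147,198.5)
E
```

```text
time: 8.72
ee_pos: [0.6141, 0.0155, 0.1492]
ee_rot: [0.505, -3.101, -0.0]
contact_force: [-0.6, 0.4, -1.8]
gripper_width: 0.024
gripper_force: 50.0
time: 9.1
ee_pos: [0.6141, 0.0155, 0.1477]
ee_rot: [0.506, -3.101, -0.0]
contact_force: [0.6, -0.2, -0.9]
gripper_width: 0.0238
gripper_force: 50.0
t 9.1 tcp [0.6141 0.0155 0.1477] yaw -161.48 tiltz [-1.e-04 -0.e+00 -1.e+00] F [ 0.6 -0.2 -0.9] T [ 0.03  0.05 -0.04] w 0.0238 gf 50.0 q [-0.02  0.01  1.67 -0.    1.46 -1.91]
ROW shift [-0.02  0.02  0.07] turn 0.0
```

```bash
python3 -m jog '[-1,0,0,0,0.1,-1,0,0,0,0.2,-1,0,0,0,0.3,-1,0,0,0,0.4,-1,0,0,0,0.5,-1,0,0,0,0.6,-1,0,0,0,0.6]' 60; python3 - <<'E'
from h import *
go(.6142,.0158,.147,198.5)
E
```

```text
time: 9.98
ee_pos: [0.6142, 0.0161, 0.1478]
ee_rot: [-0.432, -3.112, -0.001]
contact_force: [0.3, 5.1, -1.0]
gripper_width: 0.0238
gripper_force: 60.0
t 9.97 tcp [0.6142 0.0161 0.1478] yaw 164.19 tiltz [ 1.e-04  9.e-04 -1.e+00] F [ 0.3  5.1 -1. ] T [ 1.18 -0.1   0.09] w 0.0238 gf 60.0 q [-0.02  0.01  1.67  0.    1.46 -1.31]
ROW shift [-0.01 -0.02  0.08] turn -0.599
```

```bash
cat > r.py <<'E'
from h import *
go(.6142,.0158,.147,198.5)
E
for i in 1; do python3 -m jog '[-1,0,0,0,0.07,-1,0,0,0,0.14,-1,0,0,0,0.14]'; done; python3 r.py;  python3 -m jog '[-1,0,0,0,0.07,-1,0,0,0,0.14,-1,0,0,0,0.14]'; python3 r.py
```

```text
time: 10.35
ee_pos: [0.6142, 0.0162, 0.1478]
ee_rot: [-0.647, -3.074, -0.002]
contact_force: [0.5, 6.4, -1.5]
gripper_width: 0.024
gripper_force: 60.0
t 10.35 tcp [0.6142 0.0162 0.1478] yaw 156.24 tiltz [ 2.0e-04  1.2e-03 -1.0e+00] F [ 0.5  6.4 -1.5] T [ 1.43 -0.2   0.09] w 0.024 gf 60.0 q [-0.02  0.01  1.67  0.    1.46 -1.17]
ROW shift [-0.01 -0.03  0.08] turn -0.738
time: 10.72
ee_pos: [0.6143, 0.0163, 0.1478]
ee_rot: [0.86, 3.021, 0.002]
contact_force: [1.5, 7.2, -1.9]
gripper_width: 0.0235
gripper_force: 60.0
t 10.72 tcp [0.6143 0.0163 0.1478] yaw 148.22 tiltz [ 5.0e-04  1.4e-03 -1.0e+00] F [ 1.5  7.2 -1.9] T [ 1.66 -0.37  0.08] w 0.0235 gf 60.0 q [-0.02  0.01  1.67  0.    1.46 -1.03]
ROW shift [-0.01 -0.05  0.08] turn -0.878
```

```bash
python3 -m jog '[-1,0,0,0,0.05,-1,0,0,0,0.1,-1,0,0,0,0.1]'>/dev/null; python3 r.py;  python3 -m jog '[-1,0,0,0,0.05,-1,0,0,0,0.1,-1,0,0,0,0.1]'>/dev/null; python3 r.py;python3 -c "
from h import *
f=eyes.grab_frame('top');u,v=px(f,[.6152,.0158,.1]).astype(int)
cv2.imwrite('pics/t3.png',cv2.resize(f['pixels'][v-30:v+30,u-40:u+40],(800,600),interpolation=cv2.INTER_CUBIC))"
```

```text
t 11.1 tcp [0.6144 0.0164 0.1478] yaw 142.53 tiltz [ 7.0e-04  1.5e-03 -1.0e+00] F [ 3.   8.7 -2.8] T [ 1.76 -0.51  0.39] w 0.0234 gf 60.0 q [-0.02  0.01  1.67  0.    1.46 -0.93]
ROW shift [-0.02 -0.06  0.08] turn -0.977
t 11.47 tcp [0.6144 0.0164 0.1478] yaw 136.82 tiltz [ 8.0e-04  1.6e-03 -1.0e+00] F [ 2.4  7.8 -2.7] T [ 1.78 -0.62  0.72] w 0.0238 gf 60.2 q [-0.02  0.01  1.67  0.    1.46 -0.83]
ROW shift [-0.03 -0.06  0.08] turn -1.077
```

```bash
python3 -m jog '[-1,0,0.0,0,-0.1,-1,0,0.0,0,-0.2,-1,0,0,0,-0.2,-1,0,0,0,-0.2]'>/dev/null; python3 r.py
```

```text
t 12.03 tcp [0.6143 0.0163 0.1478] yaw 148.28 tiltz [ 5.0e-04  1.4e-03 -1.0e+00] F [ 1.3  6.7 -2.5] T [ 1.56 -0.44  0.08] w 0.0236 gf 60.0 q [-0.02  0.01  1.67  0.    1.46 -1.03]
ROW shift [-0.01 -0.05  0.08] turn -0.876
```

```bash
python3 -m jog '[-1,0.04,0.07,0,-0.06,-1,0.04,0.07,0,-0.06,-1,0.04,0.07,0,-0.06]'>/dev/null; python3 r.py; python3 -m jog '[-1,0,0,-0.5,0,-1,0,0,-1,0,-1,0,0,-3,0,-1,0,0,-3.9,0,-1,0,0,-3.9,0,-1,0,0,-3.9,0]'>/dev/null; python3 - <<'E'
from h import *
go(.4535,.380,.186,220)
f=eyes.grab_frame("side")
I=f["pixels"];u,v=px(f,[.6152,.0158,.12]).astype(int)
cv2.imwrite("pics/s3.png",cv2.resize(I[v-40:v+50,u-60:u+60],(800,600),interpolation=cv2.INTER_CUBIC))
E
```

```text
t 12.4 tcp [0.6142 0.0164 0.1478] yaw 151.52 tiltz [ 1.e-04  1.e-04 -1.e+00] F [-0.1  2.5 -1.2] T [ 0.55 -0.06  0.04] w 0.0237 gf 60.0 q [-0.01  0.01  1.67  0.    1.46 -1.09]
ROW shift [-0.03 -0.05  0.08] turn -0.82
t 13.15 tcp [0.614  0.0163 0.1864] yaw 151.53 tiltz [-5.e-04 -1.e-04 -1.e+00] F [-0.3 -0.4 -1.4] T [ 0.   -0.01 -0.02] w 0.0238 gf 60.0 q [-0.01 -0.    1.62 -0.    1.53 -1.09]
ROW shift [31.44 24.32  0.04] turn -1.195
```

View pics/s3.png

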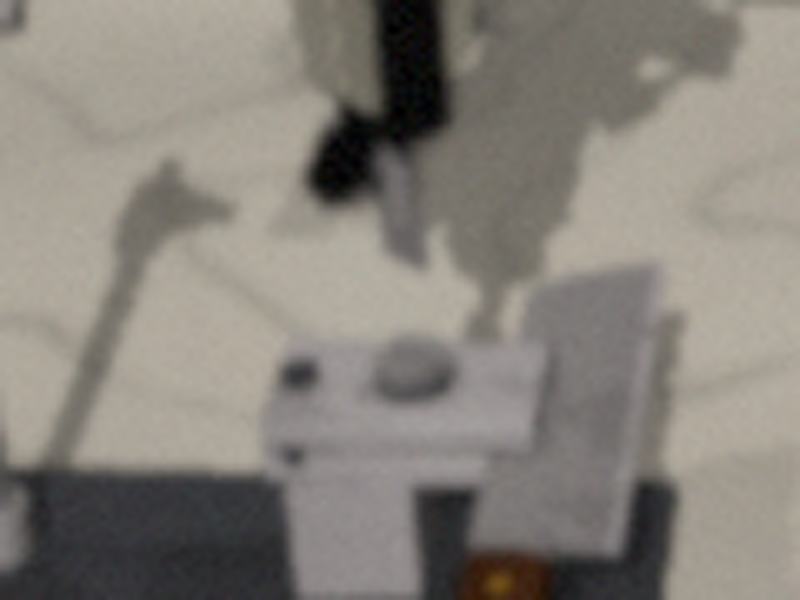

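```bash
python3 - <<'E'
from h import *
f=eyes.grab_frame("side")
for X in([.614,.0163,.1864],[.614,.0163,.1254],[.614-.005,.0163,.1254],[.614,.0113,.1254]):print(px(f,X))
u,v=px(f,[.6152,.0158,.12]).astype(int);print("tip obs",u-60+410/6.667,v-40+262/6.667)
E
python3 -m jog '[-1,31.44,24.32,-0.5,-1.195,-1,31.44,24.32,-0.5,-1.195,-1,31.44,24.32,-0.5,-1.195,-1,31.44,24.32,-0.5,-1.195,-1,31.44,24.32,-0.5,-1.195,-1,31.44,24.32,-0.5,-1.195,-1,31.44,24.32,-0.5,-1.195,-1,31.44,24.32,-0.5,-1.195]'; python3 -m jog '[-1,0,0,0,0,-1,0,0,0,0]' >/dev/null
python3 - <<'E'
from h import *
go(.4535,.380,.12,220)
f=eyes.grab_frame("side");I=f["pixels"];a=I[290:470,170:410]
s=monitor.read_state();p=np.array(s["ee_pos"]);print("pred tip",px(f,p-[0,0,.061]),"tcp",px(f,p),"+5mm toolx",px(f,p-[0,0,.061]+.005*Ro.from_rotvec(s["ee_rot"]).as_matrix()[:,0]))
a=cv2.resize(a,(400,300),interpolation=cv2.INTER_CUBIC)
g=eyes.grab_frame("top");b=cv2.resize(g["pixels"][188:218,257:297],(400,300),interpolation=cv2.INTER_CUBIC)
cv2.imwrite("pics/s4.png",np.hstack([a,b]))
np.set_printoptions(linewidth=200);print(g["pixels"].mean(-1)[196:210,269:286].astype(int))
E
```

```text
[244.61739671 219.95067781]
[246.86961871 246.68087502]
[249.21832749 246.94429322]
[247.68260914 245.45000376]
tip obs 247.49692515374232 247.2980350982451
time: 14.25
ee_pos: [0.4531, 0.3807, 0.1913]
ee_rot: [1.077, -2.951, 0.001]
contact_force: [0.6, -0.1, -0.9]
gripper_width: 0.0241
gripper_force: 60.0
t 14.5 tcp [0.4544 0.3789 0.1917] yaw -140.14 tiltz [ 0.e+00 -2.e-04 -1.e+00] F [ 0.6 -0.4 -1.4] T [0.06 0.08 0.01] w 0.0239 gf 60.0 q [ 0.65 -0.06  1.66 -0.    1.54 -1.61]
ROW shift [-0.    0.14  7.17] turn -0.002
pred tip [270.82348099 394.67694839] tcp [268.50674461 360.20697964] +5mm toolx [274.3279212  393.30295896]
[[170 169 169 169 170 169 169 169 169 169 169 169 169 168 169 149  91]
 [170 169 169 169 164 159 162 169 170 169 169 169 169 168 169 165 130]
 [169 169 170 165 157 153 152 157 160 164 160 143 155 168 169 169 139]
 [170 169 166 158 153 148 144 130 102 116 136 136 151 157 141 155 141]
 [169 169 165 154 147 143 137 106  51 103 140 134 132 137 130 150 143]
 [169 169 165 152 143 143 135 101  56 111 142 139 133 130 129 135 129]
 [169 170 163 150 144 143 126  75  85 128 143 137 129 130 128 130 142]
 [169 170 163 149 143 137 106  50 103 140 143 135 128 131 129 131 149]
 [168 169 168 157 143 135  99  53 111 143 143 125 112 132 129 130 151]
 [168 169 169 159 143 125  75  83 128 143 132 102 108 132 130 145 165]
 [168 170 170 167 149 101  50 104 140 133 103  93 121 132 146 164 169]
 [168 169 169 169 162 133  92  88  93  86  95 111 142 163 164 168 169]
 [167 169 170 169 165 154 148 147 145 147 150 155 165 170 170 169 169]
 [159 169 170 170 169 163 161 162 158 159 162 168 169 169 169 168 168]]
```

View pics/s4.png

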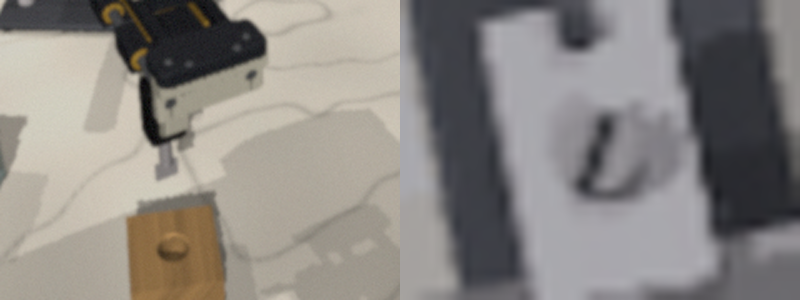

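```bash
python3 - <<'E'
from h import *
go(.4535,.380,.12,220)
f=eyes.grab_frame("side");g=eyes.grab_frame("top")
print("hole pred",px(f,[.4535,.380,.05]),px(g,[.4535,.380,.05]))
I=f["pixels"].astype(int);P=cloud(f)
m=(np.hypot(P[...,0]-.4535,P[...,1]-.38)<.08)&(abs(P[...,2]-.05)<.006)
q=P[m][:,:2].astype(np.float32)*1000;print("block side cam",cv2.minAreaRect(q))
# tip: points between z .12 and .15 near tcp
s=monitor.read_state();p=s["ee_pos"]
for lo,hi in((.127,.135),(.135,.143),(.148,.156),(.158,.166)):
    k=(np.hypot(P[...,0]-p[0],P[...,1]-p[1])<.04)&(P[...,2]>lo)&(P[...,2]<hi)
    v,u=np.nonzero(k);print(lo,k.sum(),u.mean(),v.mean(),np.nanmedian(P[k],0).round(4), (np.percentile(u,[5,95])) , px(f,[p[0],p[1],(lo+hi)/2]))
print(f["pixels"].mean(-1)[380:402,258:282].astype(int))
print(f["pixels"].mean(-1)[428:448:2,262:288].astype(int))
E
```

```text
t 14.6 tcp [0.4543 0.3791 0.1918] yaw -140.11 tiltz [ 2.e-04  0.e+00 -1.e+00] F [ 0.1 -0.2 -0.4] T [0.07 0.03 0.01] w 0.0235 gf 60.0 q [ 0.65 -0.06  1.66 -0.    1.54 -1.61]
ROW shift [0.   0.12 7.18] turn -0.002
hole pred [273.93353674 436.19690667] [143.82771455 268.01673645]
block side cam ((453.1279602050781, 383.2611083984375), (75.00312042236328, 77.39311218261719), 21.692211151123047)
0.127 40 270.325 394.8 [0.454  0.381  0.1328] [264.95 276.  ] [270.91802312 394.88123527]
0.135 45 269.2 391.9555555555556 [0.4565 0.3826 0.1386] [263.2 275.8] [270.62745841 390.55028472]
0.148 35 269.48571428571427 386.0 [0.4535 0.3846 0.1524] [266. 273.] [270.14723579 383.39242873]
0.158 36 268.80555555555554 380.3888888888889 [0.4535 0.3844 0.1623] [265. 272.] [269.77087526 377.78266694]
[[196 196 193 193 195 192 179 148 128 128 134 133 125 117 121 149 177 178
  162 145 136 142 151 166]
 [193 196 196 196 194 190 178 151 129 130 133 134 127 118 118 144 172 183
  173 164 157 158 166 179]
 [195 192 195 194 194 190 181 153 133 129 131 132 126 118 117 141 175 183
  181 170 169 165 169 178]
 [194 196
[... 2301 characters left out ...]
06 103 100
  102 106 107 105 102 108 104 107]
 [106 104 101  91  84  82  87  95  96  97  98 102 104 105 106 109 108 102
   94  94  92 102 104 104 107 104]
 [106  99  87  76  67  78  83  91  93  96 102 105 107 110 109 109 106 102
   97  93  84  91 101 104 105 105]
 [100  98  81  61  62  61  71  75  79  82  88  93  92  93  97  96  97  97
   89  82  81  89  98 102 101 105]
 [108 102  89  69  55  51  55  55  59  60  60  66  67  67  66  72  67  69
   69  72  80  95 101 103 103 106]
 [107 102 101  92  77  62  59  58  62  54  66  62  66  65  66  65  62  70
   75  84  95  99 101 102 104 103]
 [105 104 108 107 102  96  87  80  80  76  74  77  74  73  80  78  82  86
   93  98  97  98 103 103 104 102]]
```

```bash
python3 -m jog '[-1,0.12,0.13,4,0,-1,0.12,0.13,7,0,-1,0.12,0.13,7.4,0,-1,0.12,0.13,7.4,0,-1,0.12,0.13,8.2,0,-1,0.12,0.13,8.8,0,-1,0.12,0.13,9.2,0,-1,0.12,0.13,9.2,0]'; python3 - <<'E'
from h import *
go(.4525,.3793,.0659,220)
E
```

```text
time: 15.7
ee_pos: [0.4518, 0.3802, 0.0994]
ee_rot: [1.074, -2.952, 0.0]
contact_force: [0.1, -0.6, -1.5]
gripper_width: 0.0236
gripper_force: 60.0
t 15.7 tcp [0.4518 0.3802 0.0994] yaw -139.99 tiltz [-4.e-04 -3.e-04 -1.e+00] F [ 0.1 -0.6 -1.5] T [ 0.03  0.02 -0.02] w 0.0236 gf 60.0 q [ 0.66 -0.01  1.77  0.    1.38 -1.61]
ROW shift [ 0.   -0.11  3.35] turn 0.0
```

```bash
python3 -m jog '[-1,0,-0.1,0.8,0,-1,0,-0.1,1.6,0,-1,0,-0.1,2.3,0,-1,0,-0.1,2.8,0,-1,0,-0.1,3.2,0,-1,0,-0.1,3.2,0]'; python3 - <<'E'
from h import *
go(.4525,.3793,.0659,220)
E
```

```text
time: 16.45
ee_pos: [0.4525, 0.3794, 0.0675]
ee_rot: [1.075, -2.952, 0.0]
contact_force: [0.1, -0.3, -0.9]
gripper_width: 0.0237
gripper_force: 60.0
t 16.45 tcp [0.4525 0.3794 0.0675] yaw -139.99 tiltz [-3.e-04 -2.e-04 -1.e+00] F [ 0.1 -0.3 -0.9] T [ 0.07  0.03 -0.03] w 0.0237 gf 60.0 q [ 0.65  0.02  1.8  -0.    1.33 -1.61]
ROW shift [ 0.01 -0.01  0.16] turn 0.0
```

```bash
python3 -m jog '[-1,0,0,0.1,0,-1,0,0,0.14,0,-1,0,0,0.14,0,0,0,0,0.14,0,0,0,0,0.14,0,0.8,0,0,0.14,0,0.8,0,0,0.14,0,0.8,0,0,0.14,0]'; python3 -m jog '[0.8,0,0,-4,0,0.8,0,0,-10,0,0.8,0,0,-13,0,0.8,0,0,-13,0]'; python3 - <<'E'
from h import *
f=eyes.grab_frame("side")
P=cloud(f);g=f["pixels"].max(-1);m=(np.hypot(P[...,0]-.4535,P[...,1]-.38)<.035)&(P[...,2]>.055)&(P[...,2]<.13)&(g<60);print(m.sum(),np.nanmedian(P[m],0),np.nanmax(P[m],0))
a=cv2.resize(f["pixels"][330:480,170:370],(400,300),interpolation=cv2.INTER_CUBIC)
t=dict(np.load("top.npz"))
b=cv2.resize(t["I"][200:245,260:320].astype(np.uint8),(400,300),interpolation=cv2.INTER_CUBIC)
cv2.imwrite("pics/s5.png",np.hstack([a,b]))
for X in([.557,-.045,.072],[.5549,-.0453,.072],[.5704,-.0038,.072]):u=px(t,X);print(u,(u-[260,200])*6.667+[400,0])
go(.43,-.37,.15,16)
go(.43,-.37,.15,196)
E
```

```text
time: 17.45
ee_pos: [0.4526, 0.3795, 0.0664]
ee_rot: [-1.075, 2.952, 0.0]
contact_force: [0.1, -0.1, -0.0]
gripper_width: 0.069
gripper_force: 0.0
time: 17.95
ee_pos: [0.4533, 0.38, 0.1991]
ee_rot: [-1.073, 2.948, 0.002]
contact_force: [0.6, 0.6, -0.4]
gripper_width: 0.0837
gripper_force: 0.0
800 [0.45034993 0.38891136 0.09118317] [0.46756007 0.39858849 0.10622462]
[299.99903915 225.18134359] [666.67359399 167.88401771]
[300.12382007 225.95177013] [667.50550841 173.02045144]
[284.52866055 220.624251  ] [563.53257991 137.50188143]
t 18.0 tcp [0.4528 0.3796 0.1969] yaw -139.99 tiltz [ 1.1e-03  9.0e-04 -1.0e+00] F [ 0.1  0.3 -0.8] T [ 0.04  0.04 -0.04] w 0.0839 gf 0.0 q [ 0.65 -0.06  1.66  0.    1.54 -1.61]
ROW shift [ 49.94 -55.96   4.63] turn -2.723
t 18.0 tcp [0.4528 0.3796 0.1969] yaw -139.99 tiltz [ 1.1e-03  9.0e-04 -1.0e+00] F [ 0.1  0.3 -0.8] T [ 0.04  0.04 -0.04] w 0.0839 gf 0.0 q [ 0.65 -0.06  1.66  0.    1.54 -1.61]
ROW shift [ 49.94 -55.96   4.63] turn 0.419
```

View pics/s5.png

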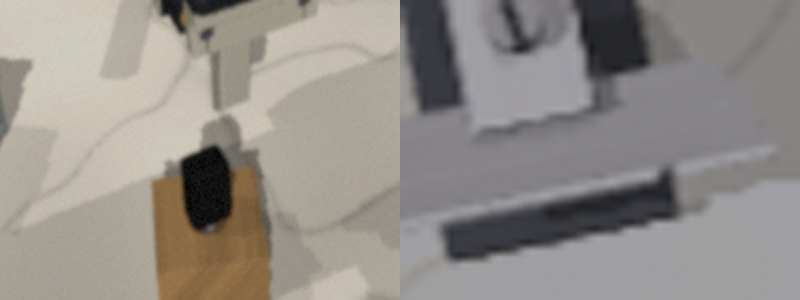

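```bash
python3 -m jog '[1,49.94,-55.96,1,0.419,1,49.94,-55.96,1,0.419,1,49.94,-55.96,1,0.419,1,49.94,-55.96,1,0.419,1,49.94,-55.96,1,0.419,1,49.94,-55.96,1,0.419,1,49.94,-55.96,1,0.419,1,49.94,-55.96,1,0.419]'>/dev/null; python3 - <<'E'
from h import *
t=dict(np.load("top.npz"))
I=t["I"].astype(np.uint8)[210:300,380:450];I4=cv2.resize(I,None,fx=6,fy=6,interpolation=cv2.INTER_CUBIC)
c=cv2.HoughCircles(cv2.medianBlur(I4.mean(-1).astype(np.uint8),5),cv2.HOUGH_GRADIENT,1,200,param1=60,param2=20,minRadius=45,maxRadius=85)
print(c)
for x in c[0]: 
    L=ray(t,380+(x[0]+.5)/6-.5,210+(x[1]+.5)/6-.5,.010);print("lens",L.round(4),"r mm",x[2]/6*2.75)
H=np.array([.4325,-.3709])
d=L[:2]-H;print("yaw",np.degrees(np.arctan2(d[1],d[0])),"dist",np.hypot(*d))
u=d/np.hypot(*d);g=L[:2]-u*.068;print("grip",g)
go(g[0],g[1],.06,196)
E
```

```text
NoneTraceback (most recent call last):
  File "<stdin>", line 6, in <module>
TypeError: 'NoneType' object is not subscriptable
```

```bash
python3 - <<'E'
from h import *
t=dict(np.load("top.npz"));P=cloud(t)
L=ray(t,410,239.3,.010);print("lens eye",L)
I=t["I"];g=I.mean(-1);m=(np.hypot(P[...,0]-L[0],P[...,1]-L[1])<.045)&(P[...,0]>.485)
bg=np.median(g[m]);k=m&(P[...,2]>.005)
q=P[k][:,:2].astype(np.float32)*1000;print("by depth",len(q),cv2.minEnclosingCircle(q),q.mean(0))
np.set_printoptions(linewidth=220);print(g[224:256:2,394:428].astype(int))
H=np.array([.4325,-.3709]);d=L[:2]-H;print("yaw",np.degrees(np.arctan2(d[1],d[0])),"dist",np.hypot(*d))
u=d/np.hypot(*d);g=L[:2]-u*.068;print("grip",g)
go(g[0],g[1],.06,196)
E
```

```text
Traceback (most recent call last):
  File "h.py", line 7, in cloud
    z=f["z_map"]; v,u=np.indices(z.shape); K=f["K"]
      ~^^^^^^^^^
KeyError: 'z_map'
```

```bash
python3 - <<'E'
from h import *
t=dict(np.load("top.npz"));t["z_map"]=t["z"];P=cloud(t)
L=ray(t,410,239.3,.010);print("lens eye",L)
I=t["I"];g=I.mean(-1);m=(np.hypot(P[...,0]-L[0],P[...,1]-L[1])<.045)&(P[...,0]>.485)
k=m&(P[...,2]>.006)
q=P[k][:,:2].astype(np.float32)*1000;print("by depth",len(q),cv2.minEnclosingCircle(q),q.mean(0))
np.set_printoptions(linewidth=220);print(g[226:252:2,396:425].astype(int))
H=np.array([.4325,-.3709]);d=L[:2]-H;print("yaw",np.degrees(np.arctan2(d[1],d[0])),"dist",np.hypot(*d))
u=d/np.hypot(*d);g=L[:2]-u*.068;print("grip",g)
go(g[0],g[1],.06,196)
E
```

```text
lens eye [ 0.52214613 -0.34645014  0.01      ]
by depth 366 ((519.8551025390625, -349.18817138671875), 35.508026123046875) [ 524.5874  -346.61337]
[[157 157 155 157 159 160 160 160 160 160 160 160 160 160 160 160 160 160 160 160 160 160 160 160 160 160 160 160 160]
 [160 160 159 157 153 146 143 144 145 143 139 138 138 133 133 134 129 126 129 136 136 147 160 160 160 160 160 160 160]
 [160 160 160 156 150 147 140 133 127 115 111 125 125 123 121 121 115 109 120 130 128 124 131 147 160 160 160 160 160]
 [160 160 157 152 141 125 121 118 127 127 125 124 124 124 124 124 125 124 122 119 121 127 126 123 127 131 148 160 160]
 [160 157 152 143 126 126 130 132 131 129 128 126 125 124 123 122 122 122 123 124 124 114 117 129 123 127 131 148 160]
 [157 153 141 127 130 128 132 132 132 131 130 129 128 127 126 125 124 123 122 122 122 122 118 121 128 126 127 143 160]
 [157 153 138 119 129 133 133 133 133 132 131 131 130 129 128 128 127 126 126 125 124 123 112 115 122 114 125 143 160]
 [160 157 137 120 129 129 133 134 134 133 133 132 132 131 130 130 129 128 127 127 127 126 115 115 124 116 123 142 160]
 
[... 196 characters left out ...]
129 121 119 127 120 112 131 155 160 160]
 [160 160 160 160 157 144 122 119 132 130 133 135 135 135 134 133 133 132 131 131 130 122 116 134 151 156 159 160 160]
 [160 160 160 160 160 160 158 152 143 124 109 118 129 134 131 131 135 133 115 107 122 142 160 159 156 157 159 160 160]
 [160 160 160 160 160 160 160 160 159 159 157 154 153 151 151 146 138 136 126 114 128 144 160 159 157 155 158 160 160]]
yaw 15.255662663250837 dist 0.0929205222801848
grip [ 0.45654236 -0.36434275]
t 19.0 tcp [ 0.4364 -0.1221  0.1883] yaw -164.01 tiltz [-1.3e-03  5.0e-04 -1.0e+00] F [ 1.4  0.1 -0.3] T [ 0.07 -0.02  0.03] w 0.0931 gf 0.0 q [-0.33 -0.37  1.93  0.    1.58 -2.18]
ROW shift [  4.73 -23.85  12.81] turn -0.0
```

```bash
python3 -m jog '[1,4.73,-23.85,8,0,1,4.73,-23.85,12,0,1,4.73,-23.85,12.8,0,1,4.73,-23.85,12.8,0,1,4.73,-23.85,12.8,0,1,4.73,-23.85,12.8,0,1,4.73,-23.85,12.8,0]'; python3 - <<'E'
from h import *
go(.4565,-.3643,.003,195.6)
E
```

```text
time: 19.88
ee_pos: [0.4574, -0.3618, 0.0614]
ee_rot: [0.437, -3.111, -0.001]
contact_force: [0.3, 0.2, 0.2]
gripper_width: 0.0928
gripper_force: 0.0
t 19.88 tcp [ 0.4574 -0.3618  0.0614] yaw -163.99 tiltz [-6.e-04  7.e-04 -1.e+00] F [0.3 0.2 0.2] T [ 0.03  0.03 -0.06] w 0.0928 gf 0.0 q [-0.71  0.01  1.82  0.    1.32 -2.56]
ROW shift [ 0.16 -0.22  5.84] turn 0.007
```

```bash
python3 -m jog '[1,0,0,4,0,1,0,0,5.3,0,1,0,0,5.5,0,1,0,0,5.5,0]' 45; python3 - <<'E'
from h import *
go(.4565,-.3643,.003,195.6)
E
```

```text
time: 20.38
ee_pos: [0.4582, -0.3627, 0.008]
ee_rot: [-0.438, 3.11, -0.002]
contact_force: [-0.5, -0.3, 0.7]
gripper_width: 0.0933
gripper_force: 0.0
t 20.38 tcp [ 0.4582 -0.3627  0.008 ] yaw -163.98 tiltz [ 1.1e-03 -9.0e-04 -1.0e+00] F [-0.5 -0.3  0.7] T [0.04 0.06 0.02] w 0.0933 gf 0.0 q [-0.71  0.06  1.86 -0.    1.22 -2.56]
ROW shift [ 0.21 -0.11  0.5 ] turn 0.007
```

```bash
python3 -m jog '[1,0.15,-0.1,0.3,0,1,0.15,-0.1,0.4,0,-1,0.15,-0.1,0.4,0,-1,0.15,-0.1,0.4,0,-1,0.15,-0.1,0.4,0,-1,0.15,-0.1,0.4,0,-1,0.15,-0.1,0.4,0,-1,0.15,-0.1,0.4,0]' 45;python3 -m jog '[-1,0,0,0,0,-1,0,0,0,0,-1,0,0,0,0,-1,0,0,0,0]' 45; python3 - <<'E'
from h import *
go(.4565,-.3643,.15,195.6)
E
```

```text
time: 21.38
ee_pos: [0.4565, -0.364, 0.0027]
ee_rot: [0.437, -3.111, 0.0]
contact_force: [0.0, 0.3, -0.5]
gripper_width: 0.0375
gripper_force: 0.0
time: 21.88
ee_pos: [0.4565, -0.364, 0.0027]
ee_rot: [-0.437, 3.111, -0.0]
contact_force: [-0.3, -1.1, -0.4]
gripper_width: 0.0177
gripper_force: 45.0
t 21.88 tcp [ 0.4565 -0.364   0.0027] yaw -164.0 tiltz [ 0.e+00 -1.e-04 -1.e+00] F [-0.3 -1.1 -0.4] T [-0.02 -0.05  0.09] w 0.0177 gf 45.0 q [-0.72  0.06  1.86 -0.    1.22 -2.57]
ROW shift [ 1.000e-02 -3.000e-02 -1.473e+01] turn 0.007
```

```bash
python3 -m jog '[-1,0,0,-2,0,-1,0,0,-6,0,-1,0,0,-12,0,-1,0,0,-15,0,-1,0,0,-15,0,-1,0,0,-15,0]'; python3 - <<'E'
from h import *
go(.4909,-.0625,.155,196)
E
```

```text
time: 22.62
ee_pos: [0.4562, -0.3637, 0.1521]
ee_rot: [0.437, -3.111, -0.001]
contact_force: [-0.2, -0.6, -1.6]
gripper_width: 0.0175
gripper_force: 45.0
t 22.62 tcp [ 0.4562 -0.3637  0.1521] yaw -164.01 tiltz [-6.e-04  5.e-04 -1.e+00] F [-0.2 -0.6 -1.6] T [0.04 0.   0.02] w 0.0175 gf 45.0 q [-0.72 -0.06  1.73 -0.    1.47 -2.57]
ROW shift [-11.64  28.    -0.28] turn -0.0
```

```bash
python3 -m jog '[-1,-1.5,3.5,0,0,-1,-3.5,8.5,0,0,-1,-5.5,13.5,0,0,-1,-7.7,18.5,0,0,-1,-9.8,23.5,0,0,-1,-11,26.5,0,0,-1,-11.64,28,0,0,-1,-11.64,28,0,0]'; python3 -m jog '[-1,0,0,0,0,-1,0,0,0,0]'; python3 - <<'E'
from h import *
f=eyes.grab_frame("top");g=eyes.grab_frame("side")
go(.4909,-.0625,.1237,196)
s=monitor.read_state();R=Ro.from_rotvec(s["ee_rot"]).as_matrix();p=np.array(s["ee_pos"])
L=p+[.0656,.0175,.0023];print("lens pred",L,"top px",px(f,L),"side px",px(g,L))
for n,c in(("top",f),("side",g)):
    P=cloud(c);m=(np.hypot(P[...,0]-L[0],P[...,1]-L[1])<.036)&(abs(P[...,2]-L[2])<.03)
    Q=P[m];A=np.c_[Q[:,:2]-L[:2],np.ones(len(Q))];w=np.linalg.lstsq(A,Q[:,2],rcond=None)[0]
    print(n,len(Q),"slopes",w.round(3),"circle",cv2.minEnclosingCircle(Q[:,:2].astype(np.float32)*1000),"med",np.median(Q,0).round(4),np.percentile(Q[:,2],[5,50,95]).round(4))
u,v=px(f,L).astype(int);a=cv2.resize(f["pixels"][v-30:v+30,u-40:u+40],(400,300),interpolation=cv2.INTER_CUBIC);print("topcrop0",u-40,v-30)
u,v=px(g,L).astype(int);b=cv2.resize(g["pixels"][v-30:v+30,u-40:u+40],(400,300),interpolation=cv2.INTER_CUBIC);print("sidecrop0",u-40,v-30)
cv2.imwrite("pics/l6.png",np.hstack([a,b]))
E
```

```text
time: 23.62
ee_pos: [0.491, -0.0623, 0.1519]
ee_rot: [0.439, -3.11, -0.0]
contact_force: [-0.2, 0.3, -1.3]
gripper_width: 0.0177
gripper_force: 45.0
time: 23.88
ee_pos: [0.4911, -0.0636, 0.1525]
ee_rot: [0.435, -3.111, 0.0]
contact_force: [-0.2, 0.8, -1.4]
gripper_width: 0.0176
gripper_force: 45.0
t 23.98 tcp [ 0.4911 -0.0634  0.1526] yaw -164.06 tiltz [-2.e-04 -0.e+00 -1.e+00] F [ 0.1 -0.5 -1.3] T [0.01 0.07 0.02] w 0.0172 gf 45.0 q [-0.18 -0.26  1.9  -0.    1.5  -2.03]
ROW shift [-0.    0.09  2.89] turn -0.001
lens pred [ 0.55673679 -0.0458866   0.15488993] top px [298.92654678 218.88032044] side px [281.87102785 222.47549933]
  return _methods._mean(a, axis=axis, dtype=dtype,
  ret = um.true_divide(
Traceback (most recent call last):
IndexError: index -1 is out of bounds for axis 0 with size 0
```

```bash
cat > lens.py <<'E'
from h import *
import sys
F=[eyes.grab_frame("side") for _ in range(3)];g=F[-1]
s=monitor.read_state();p=np.array(s["ee_pos"]);L=p+[.0656,.0175,.0023]
print("lens pred",L,"side px",px(g,L))
Z=np.array([c["z_map"] for c in F]);g["z_map"]=np.median(Z,0)
P=cloud(g)
m=(np.hypot(P[...,0]-L[0],P[...,1]-L[1])<.045)&(abs(P[...,2]-L[2])<.02)
Q=P[m]
if len(Q)>10:
    A=np.c_[Q[:,:2]-L[:2],np.ones(len(Q))];w=np.linalg.lstsq(A,Q[:,2],rcond=None)[0]
    print(len(Q),"slopes,z",w.round(4),cv2.minEnclosingCircle(Q[:,:2].astype(np.float32)*1000),np.percentile(Q[:,2],[5,50,95]).round(4))
u,v=px(g,L).astype(int);b=cv2.resize(g["pixels"][v-45:v+45,u-60:u+60],(800,600),interpolation=cv2.INTER_CUBIC);print("crop0",u-60,v-45)
cv2.imwrite(sys.argv[1],b)
E
python3 lens.py pics/l6.png
```

```text
lens pred [ 0.55677525 -0.04550825  0.15500507] side px [281.80237175 222.50798955]
457 slopes,z [-0.0079 -0.0561  0.1567] ((550.193603515625, -43.22011184692383), 38.50938415527344) [0.1513 0.1566 0.1593]
crop0 221 177
```

View pics/l6.png

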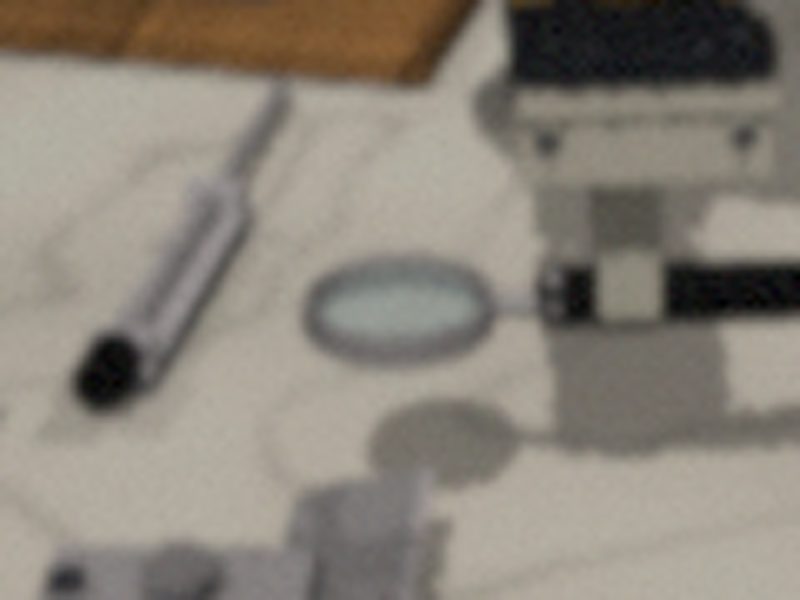

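```bash
python3 - <<'E'
from h import *
np.set_printoptions(linewidth=220)
t=dict(np.load("top.npz"));print(t["I"].mean(-1)[220:232,288:316].astype(int))
for X in([.557,-.045,.072],[.557,-.045,.0709]):print(px(t,X))
for X in([.5549,-.0453,.072],[.5549+.00722,-.0453-.0393,.072],[.5549-.00722,-.0453+.0393,.072]):print("edge",px(t,X))
go(.4911,-.0625,.1237,196)
E
```

```text
[[134 134 134 134 135 135 135 134 134 134 134 134 133 133 133 132 132 132 133 134 134 134 134 134 134 134 133 132]
 [135 135 135 135 134 134 134 133 133 132 132 132 132 133 133 133 132 132 132 134 134 134 134 134 134 134 136 138]
 [134 133 133 133 133 132 132 132 132 132 132 132 132 132 132 131 131 131 131 133 133 136 141 145 147 152 156 151]
 [132 132 132 132 132 132 132 131 131 132 131 131 131 131 131 131 134 140 143 146 152 155 157 157 150 143 144 130]
 [132 132 131 131 132 132 131 131 131 131 131 125 122 134 146 151 155 156 157 149 143 144 132 134 135 133 132 128]
 [131 131 131 131 131 131 134 140 143 145 136  99  94 137 155 152 150 142 134 136 133 133 129 129 131 130 130 130]
 [131 125 130 143 145 151 155 156 157 152 121  60  69 116 138 136 135 132 129 131 131 131 131 130 130 130 130 130]
 [151 153 154 157 151 136 124 114  97  90  70  43  63 108 131 131 131 131 131 131 131 130 130 131 130 142 154 154]
 [135 123 113  97  91  76  66  58  43  42  42  43  52 102 131 131 131 131 131 130 130 130 130 142 154 157 160 160]
 [ 75  64  57  44  43  41  41  41  42  42  42  42  42  97 131 131 131 131 142 154 154 154 154 157 160 160 160 160]
 [ 41  42  42  42  42  41  49  57  57  57  58  58  52  84 121 127 121 122 141 159 159 159 160 160 160 160 160 160]
 [ 41  41  42  42  49  57  58  61  61  61  61  60  58  78 108 120 118 135 155 159 159 159 159 160 160 160 160 160]]
[299.99903915 225.18134359]
[300.01674514 225.26055577]
edge [300.12382007 225.95177013]
edge [314.80737889 222.94897892]
edge [285.43829068 228.95496432]
t 24.12 tcp [ 0.4912 -0.063   0.1527] yaw -164.03 tiltz [ 0. -0. -1.] F [-0.4 -1.  -0.2] T [ 0.08  0.01 -0.05] w 0.0176 gf 45.0 q [-0.18 -0.26  1.9   0.    1.5  -2.03]
ROW shift [-0.01  0.05  2.9 ] turn -0.001
```

```bash
python3 -m jog '[-1,0,0.12,0.5,0,-1,0,0.12,1.3,0,-1,0,0.12,2.1,0,-1,0,0.12,2.6,0,-1,0,0.12,2.9,0,-1,0,0.12,2.9,0,-1,0,0.12,2.9,0,-1,0,0.12,2.9,0]'; python3 lens.py pics/l7.png; python3 - <<'E'
from h import *
go(.4912,-.0618,.1237,196)
t=dict(np.load("top.npz"));print("chip",ray(t,299.6,225.3,.0715))
g=eyes.grab_frame("side");P=cloud(g);q=P[(abs(P[...,0]-.752)<.03)&(abs(P[...,1]-.04)<.03)&(P[...,2]>.1)&(P[...,2]<.15)];print(len(q))
b=np.array([.6296+.125*.9836,.0179+.125*.1805])
for z in np.arange(.100,.152,.002):
    u,v=px(g,[*b,z]);u=int(round(u));print(int(round(z*1000)),round(v,1),g["pixels"].mean(-1)[int(round(v)),u-3:u+4].astype(int))
E
```

```text
time: 25.12
ee_pos: [0.491, -0.0616, 0.1239]
ee_rot: [-0.437, 3.111, -0.0]
contact_force: [-0.2, 0.9, -1.4]
gripper_width: 0.0175
gripper_force: 45.0
lens pred [ 0.55652798 -0.04406301  0.12611145] side px [282.22298507 234.95921891]
453 slopes,z [-0.0127 -0.0463  0.1279] ((549.7586669921875, -42.36140060424805), 38.27765655517578) [0.1228 0.1278 0.1306]
crop0 222 189
t 25.27 tcp [ 0.4909 -0.0616  0.1238] yaw -164.01 tiltz [ 3.e-04 -1.e-04 -1.e+00] F [-0.7  0.2 -1.3] T [0.07 0.04 0.  ] w 0.0177 gf 45.0 q [-0.18 -0.24  1.94 -0.    1.45 -2.03]
ROW shift [-0.02 -0.03  0.01] turn -0.0
chip [ 0.55680138 -0.04390979  0.0715    ]
129
100 256.0 [132 109 102  99  95  95 116]
102 255.1 [125 107  98  95  89  93 121]
104 254.3 [118 109 103  95  90  98 130]
106 253.5 [121 110 106  98  91 108 142]
108 252.7 [121 110 106  98  91 108 142]
110 251.8 [135 114 105 104  97  91 114]
112 251.0 [126 110 106  98  92  91 113]
114 250.2 [122 109 102  96  90  93 119]
116 249.3 [121 100  99  92  90  97 123]
118 248.5 [105  82  77  77  77  97 132]
120 247.6 [105  82  77  77  77  97 132]
122 246.8 [ 86  60  55  57  61  97 140]
124 246.0 [116  85  69  65  61  60 100]
126 245.1 [117  96  91  86  76  73 103]
128 244.3 [121 105 102  98  90  92 118]
130 243.4 [120 104 100  97  91  98 124]
132 242.6 [120 104 100  97  91  98 124]
134 241.7 [116 107 100  98  93 101 128]
136 240.9 [118 109 106 104  93 108 137]
138 240.0 [135 116 106 104  98  93 109]
140 239.2 [123 111 104 100  97  91 114]
142 238.3 [121 106 104  98  92  95 118]
144 237.4 [118 108 104 102  91  98 121]
146 236.6 [118 108 104 102  91  98 121]
148 235.7 [114 105 105 101  95 100 125]
150 234.9 [112 103 105 100  94 106 137]
```

View pics/l7.png

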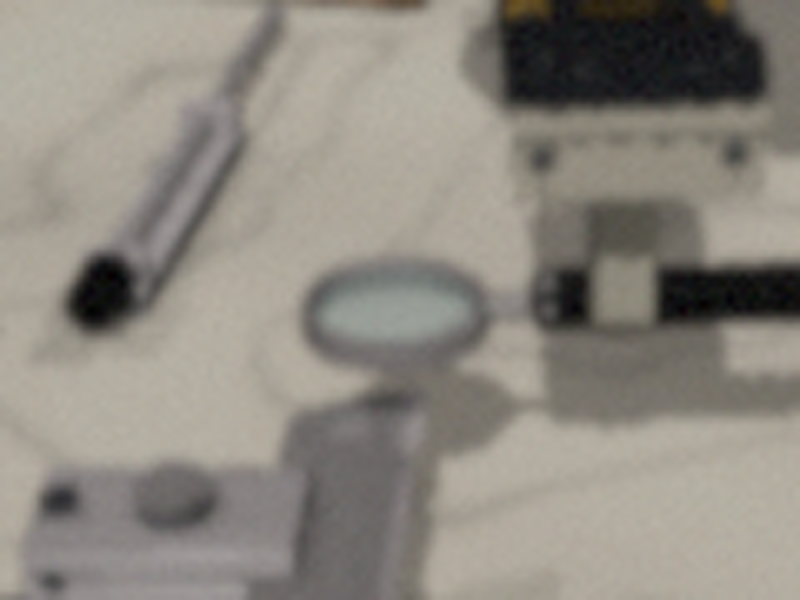

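```bash
python3 -m jog '[-1,0.05,0,0,0,-1,0.08,0,0.03,0,-1,0.08,0,0.03,0,-1,0.08,0,0.03,0,-1,0.08,0,0.03,0,-1,0.08,0,0.03,0]'; python3 - <<'E'
from h import *
go(.49,-.0618,.1237,196)
print(np.abs(monitor.read_state()["qd"]).max())
print(bot.hand_in())
E
```

```text
time: 26.08
ee_pos: [0.4901, -0.0618, 0.1234]
ee_rot: [0.437, -3.111, 0.0]
contact_force: [0.6, 0.5, -0.6]
gripper_width: 0.0177
gripper_force: 45.0
t 26.07 tcp [ 0.4901 -0.0618  0.1234] yaw -164.0 tiltz [-0. -0. -1.] F [ 0.6  0.5 -0.6] T [ 0.05  0.01 -0.05] w 0.0177 gf 45.0 q [-0.18 -0.25  1.94 -0.    1.45 -2.03]
ROW shift [ 0.01  0.   -0.03] turn -0.0
0.002562945280660371
the job is handed in; nothing more can be done
None
```

Job handed in at about 26 s: the clamp screw was turned clockwise until the torque climbed sharply at its stop, the driver stands back in its hole, and the loupe is held still and close to level over the chip, lens centre about 126 mm above the counter, within roughly 1–2 mm by my measurements; the hand-in returned no verdict.

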